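# Jack up the marked instrument module and hold it

### The job

The instrument module whose lift lug carries the yellow mark must be held up so that a colleague can change its front feet. Stand the blue lever jack flat on the worktop with its saddle centred under the yellow mark, pump the red handle once to seat the saddle (all the way down, then let it come all the way back up), then press it fully down again and finish while holding it down with the fingers, so that the jack alone keeps the module raised. Do not lift the unmarked module, and leave the other things on the bench where they are.

Things in the scene. Friction and masses are not known exactly. Their poses are not given: they have to be found in the camera images.
- jack: Loose blue lever jack, 0.9 kg. Base plate x -150 to +110, 80 wide (y), 8 thick. Origin: under the middle of its grip block, an upright block 44 (x) x 40 (y), flat top 78 above the underside, near the centre of mass, made to be pinched across y from above and carried. Round saddle at x +85; red handle points to -x, its axis along y at x -40, z 50. z up.
- saddle_top (a point): Centre of the top of the jack's saddle, a round black rubber disc of diameter 40; in the jack's frame x +85, y 0, 58 above the underside with the handle up; it rises 50 per rad of handle travel, 20 in all.
- handle_pad (a point): Centre of the top face of the red pedal (44 x 36, 12 thick) at the handle's end: press down here. The pedal's middle is 105 from the handle's axis and in line with it, its top face 6 above. Handle up, it slopes 0.35 rad upward from the axis; fully down, 0.05 rad downward (top centre then 145 behind the jack's origin, 51 above its underside).
- handle (a joint): Pump handle angle: 0 = up (at rest), 0.40 rad = fully down against its stop. A spring (about 2 to 3 N at the pedal) returns it to 0 as soon as it is not pressed; the saddle sinks with it. With the module's weight on the saddle the pedal needs about 7 to 11 N.
- lift_point (a point): Centre of the underside of the marked module's lift lug (aluminium plate 50 wide, 10 thick, at the module's front), right below the yellow disc (38 across, black cross) on the lug's top. 68 above the worktop at rest: 10 over the lowered saddle. The lug ends 20 beyond the point; behind the point its upright foot begins at 41, the tray below at 45, the face at 50.
- marked_module: Fixed tray of the marked module; origin at the middle of its underside. The white module on it (220 deep, 136 wide, 157 tall, 3 kg) tips up about its rear feet. The tray's -x is the front, where the lug sticks out (roughly world -y, to the open bench): lift point at x -165, y 0 in this frame. A yellow note lies on its top.
- plain_point (a point): The same point on the lug of the other module, alike (68 above the worktop, to be left so) but without any yellow mark. It stands beside the marked module, about 180 away; which is which changes.
- solvent: Bystander: amber bottle, diameter 66, 150 tall; origin under its centre.
- beaker: Bystander: glass beaker, diameter 68, 90 tall; origin under its centre.
- vial_rack: Bystander: blue rack with vials, 70 x 130 x 53 tall; origin under its centre.
- wrench: Bystander: wrench lying on the bench; origin under its middle.
- screwdriver: Bystander: screwdriver lying on the bench; origin under its middle.
- note_pad: Bystander: pink and yellow note block 76 x 76 x 20; origin under its centre.
- collar: Bystander: small brass collar, diameter 32, 16 tall, on the bench in front of the gap between the two lugs; origin under its centre.

How it is judged:
On the way, in this order (a step that is already met when the one before it is completed fails the run):
1. the jack stands flat on the worktop, handle up, with its saddle centred under the yellow-marked lift point (within 12 mm) (horizontal distance between saddle_top and lift_point below 0.012 m and angle between jack's own z axis and vertical below 0.06 rad and height (world z) of jack below 0.004 m and value of joint handle below 0.06 rad), for 0.2 s.
2. first stroke: the handle is fully down and the module raised (lift point over 74.5 mm high) (horizontal distance between saddle_top and lift_point below 0.012 m and angle between jack's own z axis and vertical below 0.06 rad and height (world z) of jack below 0.004 m and value of joint handle above 0.36 rad and height (world z) of lift_point above 0.0745 m), for 0.1 s.
3. the handle is let all the way back up (value of joint handle below 0.06 rad), for 0.1 s.
At the end, for the whole second after the job is handed in: Ends holding: fingers press the jack (over 2 N), handle down (over 0.36 rad), jack flat on the worktop, saddle within 12 mm of the lift point and bearing over 4 N, lift point over 74.5 mm high (raised 6.5 mm), untouched by the robot, unmarked module resting (all of step 2 and contact force between the fingers and jack above 2 N and contact force between jack and marked_module above 4 N and not (contact force between the arm and marked_module above 1 N) and not (contact force between the fingers and marked_module above 1 N) and height (world z) of plain_point below 0.07 m); the arm keeps its last pose, push and grip.
It fails at once if the unmarked module is lifted (height (world z) of plain_point above 0.072 m).
It fails at once if one of the other things on the bench is disturbed (moved more than 40 mm) (distance of any of solvent, beaker, vial_rack, wrench, screwdriver, note_pad, collar from where it was at the start of the episode above 0.04 m).
It also fails if it takes over 58 s, if anything falls off the work surface, if the arm or the gripper's body presses on something with over 40 N, if the wrist force passes 120 N, or if a joint passes its speed limit or range.

### The arm

A 6-joint arm with a two-finger parallel gripper is mounted at the origin on the work surface. World frame = base frame: x ahead of the robot, y to its left, z up, the work surface at z = 0. Lengths are in m, angles in rad, forces in N, time in s.
With the tool pointing down it reaches from about 0.35 to 0.975 m from the base axis. Payload 17.4 kg.
Tool frame: the origin (TCP) lies midway between the tips of the shut fingers; the grasp point (between the pads) lies 19 mm behind it (arm.tcp_to_grasp is the z of the grasp point in the tool frame, in m); z points along the fingers, y is the line along which they close (so a half turn about z gives the same grasp; the last joint's range is limited). The gripper opens to 85 mm and grips with 20 to 120 N. Pads are 22 mm wide; open, the fingers measure 114 mm over their backs; the gripper's body (76 mm by 85 mm) begins 54 mm behind the grasp point. The pads swing forward as they close: fully open they stand 13 mm farther back than shut.
Start: joints at [-1.146, 0.116, 1.442, -0, 1.584, -0.038], TCP at [0.301, -0.604, 0.199] pointing down, gripper open.
Joint ranges: [-2.83, 2.83], [-0.83, 2.19], [0.07, 2.5], [-1.14, 4.28], [0.01, 3], [-2.97, 2.97]. Speed limits (rad/s): [1.89, 1.89, 2.22, 3.14, 3.14, 3.14].

### API

Orientations are given as a 3x3 rotation matrix whose columns are the frame's x, y, z axes.
In Python, from cell import arm gives the robot as it stands. The module is installed in compiled form; this text tells all that it offers.
- The arm moves only by the tool drive_tool, never from a script. Its argument "rows" is a list of rows, each a list of 7 numbers: the shift along the tool's x, y, z scaled (see below), then the turn, a rotation vector about the tool's x, y, z scaled (see below), then the finger opening in mm, from 0 to 85.4. A call has 1 to 10 rows; each row shifts and turns the commanded pose from where the row before left it, along the tool's axes as they then stand; what a row does not reach is not made up. The controller multiplies each number of a shift by 0.5 m and each number of a turn by 30 degrees. A row lasts 1/8 s, in which the tool goes at most 62.5 mm and 10.7 degrees, less where a joint would pass 70% of its speed; a pose out of reach is approached as far as the arm can. A call with a number of a shift or a turn outside -1 to 1 is refused whole. A call with a gripper value outside its range is refused whole. The fingers move at their own pace and stop on an object; "squeeze" is the grip in N (left out, the last holds). Time passes only in rows, so rows that do not move let the fingers close. It gives the time, the measured TCP pose, the force, the opening and the grip force at its end, in the units of the state.
- arm.read_state(): the state, without advancing time (a new reading comes with each control period).
- arm.get_image(name): name is "scene" or "top" or "wrist"; returns (picture, depth): 420x560x3 uint8, red, green, blue; 420x560 float32, m along the optical axis (not along the pixel's ray), 0 where there is no reading.
- arm.calibration(name): a dict with "intrinsics" (3x3 intrinsics, pixels), "rvec" (rotation vector, rad) and "tvec" (3), from world to camera coordinates, as OpenCV has them. Camera axes: x right, y down, z forward; pixel columns grow to the right and rows downward; lengths in m; the calibration is good to about 2 mm. A picture is of the moment at which its call begins: read the wrist's pose just before it. calibration takes no time and is no camera call; for the wrist camera it gives the pose at the moment of the call.
- arm.sign_off(): hands the job in; it is judged then, once.
The state is a dict: "time_s": time; "joint_positions": joint angles; "joint_vel": joint speeds; "tau": joint torques, N m; "position": TCP position; "eef_rot": TCP orientation; "ft_force": force on the tool from outside, world axes, zero at the start; "torque": the same for the moment, N m; "grip_width": finger opening in m; "grip_force": force on a finger pad.
Only numpy, scipy, OpenCV 4.12 (cv2) and the standard library are available. Lean on these libraries where they do the work, as an engineer would, in place of code of your own. Each camera call takes 0.05 s, during which the arm holds its last target. There are 200 camera calls.

## Working session

There is one attempt and no reset: what is moved stays moved. The work goes in short steps, Python scripts to look and compute and a tool call to move; the robot and the scene stay as the last step left them, time stands still between calls to the robot, and variables do not carry over. Pictures are saved under pics/ and viewed, at most 10 in all, crops included, and the job is handed in when it is done.

Besides the shell and the picture viewer there is one more tool, called as name([rows], argument=value, ...), one row to a line, values as JSON. drive_tool: Moves the arm, as the interface text tells. Its arguments: {"type":"object","properties":{"rows":{"type":"array","items":{"type":"array","items":{"type":"number"}}},"squeeze":{"type":"number"}},"required":["rows"]}

```bash
mkdir -p pics; cat > h.py <<'E'
import numpy as np, cv2
from cell import arm
def cloud(name):
    c=arm.calibration(name); im,d=arm.get_image(name)
    K=np.array(c["intrinsics"]);R=cv2.Rodrigues(np.array(c["rvec"],float))[0];t=np.array(c["tvec"],float).ravel()
    v,u=np.mgrid[:420,:560]
    P=np.stack([(u-K[0,2])*d/K[0,0],(v-K[1,2])*d/K[1,1],d],-1)
    W=(P-t)@R; W[d==0]=np.nan
    return im,W
def save(n,im,s=1): cv2.imwrite(n,cv2.resize(im[:,:,::-1],None,fx=s,fy=s))
E
python3 - <<'E'
from h import *
for n in("top","scene"):
    im,W=cloud(n); save(f"pics/{n}0.png",im,1.4); np.savez(f"{n}0.npz",im=im,W=W)
s=arm.read_state(); print(s["time_s"],s["position"],s["eef_rot"],arm.tcp_to_grasp)
E
```

```text
0.1 [ 0.30127486 -0.60379108  0.19854249] [[ 8.94794364e-01  4.46478280e-01 -4.37489018e-04]
 [ 4.46478493e-01 -8.94793853e-01  9.57451509e-04]
 [ 3.60188194e-05 -1.05205165e-03 -9.99999446e-01]] -0.0187
```

View pics/top0.png

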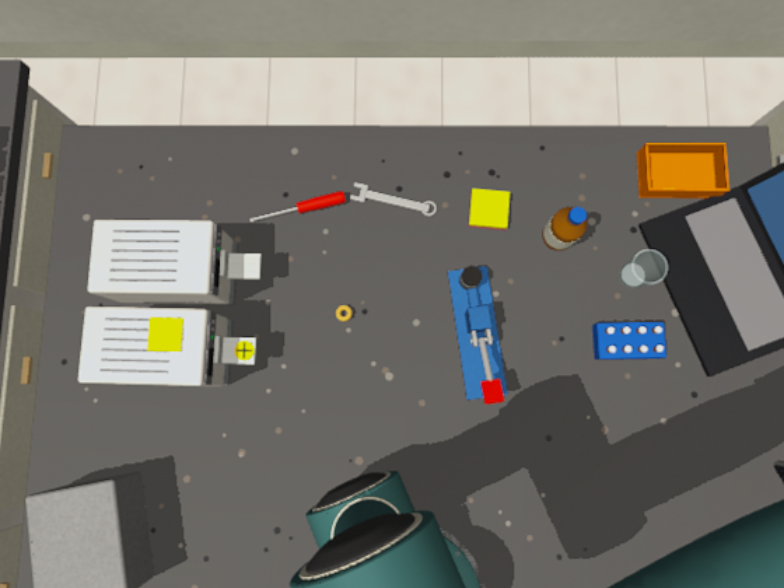

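View pics/scene0.png

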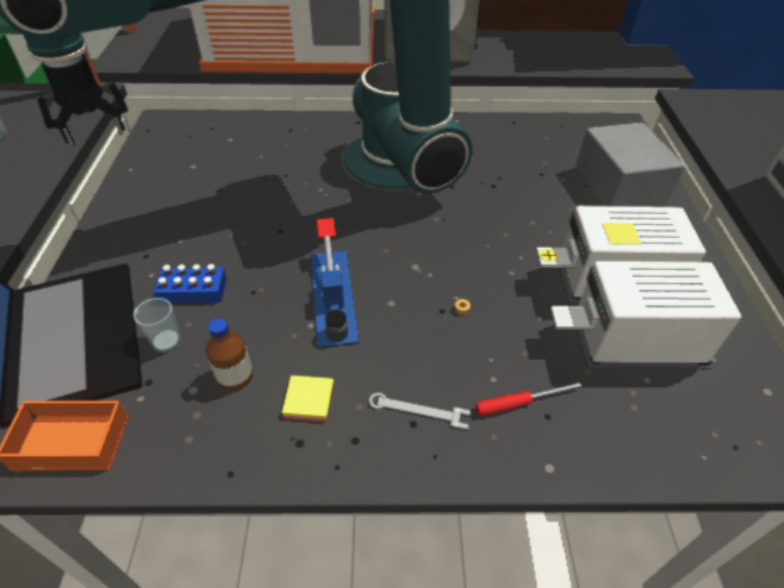

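The top view shows the marked lug cross at (244,350) on the lower module. The jack's grip block is at (480,315), its saddle at (471,277) and its pedal at (492,391). The collar is at (344,313). The scene view agrees.

```bash
python3 - <<'E'
from h import *
z=np.load("top0.npz"); im,W=z["im"],z["W"]
hsv=cv2.cvtColor(im,cv2.COLOR_RGB2HSV); H,S,V=[hsv[...,i].astype(int) for i in range(3)]
X,Y,Z=W[...,0],W[...,1],W[...,2]
v,u=np.mgrid[:420,:560]
def rep(n,m):
    p=W[m]; print(n,m.sum(),"mean",np.nanmean(p,0).round(4),"min",np.nanmin(p,0).round(4),"max",np.nanmax(p,0).round(4)); return p
def box(a,b,c,d): return (u>a/1.4)&(u<b/1.4)&(v>c/1.4)&(v<d/1.4)
yel=(H>20)&(H<35)&(S>150)&(V>100)
rep("mark",yel&box(225,262,330,370))
rep("collar",(S>100)&box(330,358,300,328))
lug1=rep("luglow",box(222,262,330,370)&(Z>.07)&(Z<.085))
lug2=rep("lugup",box(222,268,245,285)&(Z>.07)&(Z<.085))
for b,n in((box(70,215,300,390),"modlow"),(box(70,218,215,300),"modup")):
    m=b&(Z>.13)&(S<60)&(V>120); rep(n,m)
    print(cv2.minAreaRect(W[m][:,:2].astype(np.float32)*1000))
jk=box(440,515,255,410)
blue=(H>95)&(H<125)&(S>120)
rep("base",jk&blue&(Z<.02)&(Z>0))
m=jk&(Z<.02)&(Z>.003)&blue; print(cv2.minAreaRect(W[m][:,:2].astype(np.float32)*1000))
m=jk&(Z>.072)&blue; rep("block",m); print(cv2.minAreaRect(W[m][:,:2].astype(np.float32)*1000))
red=((H<8)|(H>172))&(S>150)
rep("pad",jk&red&(Z>.08))
rep("saddle",jk&(V<60)&(Z>.05)&(Z<.065))
print("table",np.nanmedian(Z[box(280,420,350,420)]))
E
```

```text
mark 140 mean [0.4636 0.3125 0.0791] min [0.4475 0.296  0.0736] max [0.4797 0.3294 0.0864]
collar 104 mean [0.5443 0.1331 0.012 ] min [ 0.5291  0.1181 -0.0037] max [0.5613 0.1484 0.0207]
luglow 444 mean [0.4643 0.3231 0.0781] min [0.4398 0.2921 0.0702] max [0.4901 0.355  0.0845]
lugup 442 mean [0.6262 0.3234 0.0775] min [0.59   0.2908 0.0701] max [0.6632 0.3621 0.0849]
modlow 4274 mean [0.4629 0.4748 0.1566] min [0.3974 0.359  0.1324] max [0.5347 0.5824 0.1634]
((466.8241882324219, 470.95880126953125), (223.00804138183594, 135.74200439453125), 89.11369323730469)
modup 4672 mean [0.6244 0.4673 0.1562] min [0.5588 0.357  0.13  ] max [0.6949 0.5808 0.1629]
((626.7344360351562, 468.9181823730469), (136.06973266601562, 223.78656005859375), 0.17522978782653809)
base 1602 mean [ 0.5039 -0.1287  0.0073] min [ 3.765e-01 -1.885e-01  1.000e-04] max [ 0.6424 -0.076   0.0197]
((510.38427734375, -132.3497314453125), (258.7117919921875, 80.2332992553711), 8.260538101196289)
block 249 mean [ 0.5297 -0.1287  0.0771] min [ 0.4237 -0.1501  0.0724] max [ 0.5528 -0.1077  0.0844]
((488.44158935546875, -135.87547302246094), (128.22805786132812, 39.87257766723633), 9.677289009094238)
pad 220 mean [ 0.3923 -0.149   0.0917] min [ 0.3703 -0.1684  0.0823] max [ 0.4136 -0.1311  0.1007]
saddle 149 mean [ 0.613  -0.1172  0.0576] min [ 0.5952 -0.135   0.0525] max [ 0.6317 -0.0994  0.0641]
table -0.0004166205270308788
```

drive_tool([
  [0, 0, 0, 0, 0, 0.305, 85],
  [0, 0, 0, 0, 0, 0.305, 85],
  [0.03, -0.109, 0, 0, 0, 0, 85],
  [0.03, -0.109, 0, 0, 0, 0, 85],
  [0.04, -0.109, 0, 0, 0, 0, 85],
  [0.05, -0.109, 0, 0, 0, 0, 85],
  [0.055, -0.109, 0, 0, 0, 0, 85],
  [0.055, -0.109, 0, 0, 0, 0, 85],
  [0.055, -0.109, 0, 0, 0, 0, 85],
  [0.055, -0.109, 0, 0, 0, 0, 85],
])

```text
time_s: 1.35
position: [0.4222, -0.1441, 0.1991]
eef_rot: [[0.99, 0.143, 0.0], [0.143, -0.99, -0.0], [0.0, 0.0, -1.0]]
ft_force: [1.8, -1.0, -0.2]
grip_width: 0.0851
grip_force: 0.0
```

```bash
cat >> h.py <<'E'
def to(x,y,z,yaw):
    "remaining shift/turn to goal in interface units (tool axes now)"
    s=arm.read_state();R=np.array(s["eef_rot"]);p=np.array(s["position"])
    c,n=np.cos(np.radians(yaw)),np.sin(np.radians(yaw))
    G=np.array([[c,n,0],[n,-c,0],[0,0,-1.]])
    rv=cv2.Rodrigues(R.T@G)[0].ravel()
    print("t",s["time_s"],"p",p.round(4),"yaw",np.degrees(np.arctan2(R[1,0],R[0,0])).round(2),"f",np.round(s["ft_force"],1),"w",round(s["grip_width"],4),"gf",s["grip_force"])
    print("shift",(R.T@(np.array([x,y,z])-p)/.5).round(4),"turn",(np.degrees(rv)/30).round(4),"shift after turn",(G.T@(np.array([x,y,z])-p)/.5).round(4),"j",np.round(s["joint_positions"],2))
E
python3 -c "
from h import *
to(.5292,-.129,.16,8.2)"
```

```text
t 1.35 p [ 0.4222 -0.1441  0.1991] yaw 8.19 f [ 1.8 -1.  -0.2] w 0.0851 gf 0.0
shift [0.2161 0.0006 0.0783] turn [ 0.0002 -0.0004 -0.0002] shift after turn [0.2161 0.0006 0.0783] j [-0.39 -0.4   1.9   0.    1.64  1.04]
```

drive_tool([
  [0.108, 0, 0, 0, 0, 0, 85],
  [0.108, 0.0006, 0.06, 0, 0, 0, 85],
  [0, 0, 0.1, 0, 0, 0, 85],
  [0, 0, 0.1, 0, 0, 0, 85],
  [0, 0, 0.06, 0, 0, 0, 85],
  [0, 0, 0, 0, 0, 0, 30],
  [0, 0, 0, 0, 0, 0, 30],
  [0, 0, 0, 0, 0, 0, 30],
  [0, 0, 0, 0, 0, 0, 30],
  [0, 0, 0, 0, 0, 0, 30],
], squeeze=70)

```text
time_s: 2.6
position: [0.53, -0.1308, 0.0416]
eef_rot: [[0.99, 0.143, 0.003], [0.143, -0.99, -0.0], [0.003, 0.001, -1.0]]
ft_force: [-3.0, 4.6, 6.7]
grip_width: 0.0369
grip_force: 69.2
```

```bash
python3 -c "
from h import *
to(.4622,.15,.1,89)
im,W=cloud('scene'); save('pics/s1.png',im[100:350,150:450],2.4)"
```

```text
t 2.6 p [ 0.53   -0.1308  0.0416] yaw 8.22 f [-3.   4.6  6.7] w 0.0369 gf 69.17689920170233
shift [-0.0535 -0.5752 -0.1173] turn [ 0.0044 -0.0035 -2.6926] shift after turn [ 0.5592 -0.1453 -0.1169] j [-0.29 -0.08  1.9   0.    1.32  1.14]
```

View pics/s1.png

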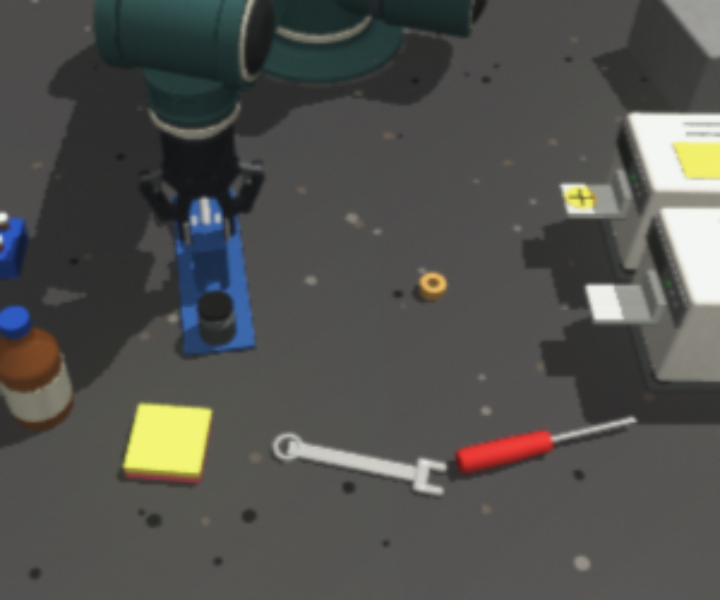

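The jack is gripped at its block, the fingers either side of it. I'll lift and turn it.

drive_tool([
  [0, 0, -0.04, 0, 0, 0, 30],
  [0, 0, -0.05, 0, 0, -0.1, 30],
  [0, 0, 0, 0, 0, -0.32, 30],
  [0, 0, 0, 0, 0, -0.32, 30],
  [0, 0, 0, 0, 0, -0.32, 30],
  [0, 0, 0, 0, 0, -0.32, 30],
  [0, 0, 0, 0, 0, -0.32, 30],
  [0, 0, 0, 0, 0, -0.32, 30],
  [0, 0, 0, 0, 0, -0.32, 30],
  [0, 0, 0, 0, 0, -0.32, 30],
])

```text
time_s: 3.9
position: [0.5291, -0.131, 0.0855]
eef_rot: [[0.029, 1.0, 0.0], [1.0, -0.029, -0.0], [-0.0, 0.0, -1.0]]
ft_force: [-0.5, -0.4, -8.8]
grip_width: 0.0365
grip_force: 71.4
```

```bash
python3 -c "
from h import *
to(.4622,.13,.085,89)"
```

```text
t 3.9 p [ 0.5291 -0.131   0.0855] yaw 88.33 f [-0.5 -0.4 -8.8] w 0.0365 gf 71.41002318821847
shift [ 0.5178 -0.1489  0.0008] turn [ 0.0007  0.0004 -0.0224] shift after turn [ 0.5196 -0.1428  0.0009] j [-0.29 -0.11  1.86 -0.    1.4  -0.26]
```

drive_tool([
  [0.06, -0.02, 0, 0, 0, -0.0224, 30],
  [0.09, -0.025, 0, 0, 0, 0, 30],
  [0.1, -0.028, 0, 0, 0, 0, 30],
  [0.1, -0.028, 0, 0, 0, 0, 30],
  [0.1, -0.025, 0, 0, 0, 0, 30],
  [0.07, -0.017, 0, 0, 0, 0, 30],
  [0, 0, 0, 0, 0, 0, 30],
])

```text
time_s: 4.78
position: [0.4634, 0.1328, 0.0855]
eef_rot: [[0.02, 1.0, 0.001], [1.0, -0.02, 0.001], [0.001, 0.001, -1.0]]
ft_force: [0.0, 0.8, -9.8]
grip_width: 0.037
grip_force: 71.6
```

```bash
python3 - <<'E'
from h import *
to(.4622,.13,.045,89)
im,W=cloud("top"); save("pics/t2.png",im,1.4); 
hsv=cv2.cvtColor(im,cv2.COLOR_RGB2HSV); H,S,V=[hsv[...,i].astype(int) for i in range(3)]
X,Y,Z=np.moveaxis(W,-1,0)
b=(X>.38)&(X<.55)&(Y>-.05)&(Y<.27)
def r(n,m): print(n,m.sum(),np.nanmean(W[m],0).round(4),(np.nanpercentile(W[m],2,axis=0)+np.nanpercentile(W[m],98,axis=0))/2)
r("pad",b&((H<8)|(H>172))&(S>150))
r("saddle",b&(V<70)&(Z>.085)&(Z<.115)&(Y>.18))
m=b&(H>95)&(H<125)&(S>120)&(Z<.065)&(Z>.03); r("base",m); print(cv2.minAreaRect(W[m][:,:2].astype(np.float32)*1000), np.linalg.lstsq(np.c_[W[m][:,:2],np.ones(m.sum())],W[m][:,2],rcond=None)[0])
E
```

```text
t 4.775 p [0.4634 0.1328 0.0855] yaw 88.86 f [ 0.   0.8 -9.8] w 0.037 gf 71.60013997927308
shift [-0.0057 -0.0023  0.081 ] turn [ 0.0014 -0.0014 -0.0048] shift after turn [-0.0057 -0.0022  0.081 ] j [ 0.23 -0.26  1.99  0.    1.42  0.25]
pad 237 [ 0.4612 -0.0073  0.1252] [ 0.46156939 -0.00930026  0.07050538]
saddle 0 [nan nan nan] [nan nan nan]
base 744 [0.4557 0.0429 0.0502] [0.46036315 0.06086163 0.05026856]
((461.8448181152344, 80.38967895507812), (189.70022583007812, 79.25933074951172), 88.91204071044922) [-0.00893469  0.01746537  0.05353806]<stdin>:7: RuntimeWarning: Mean of empty slice
  return np.nanmean(a, axis, out=out, keepdims=keepdims)
```

View pics/t2.png

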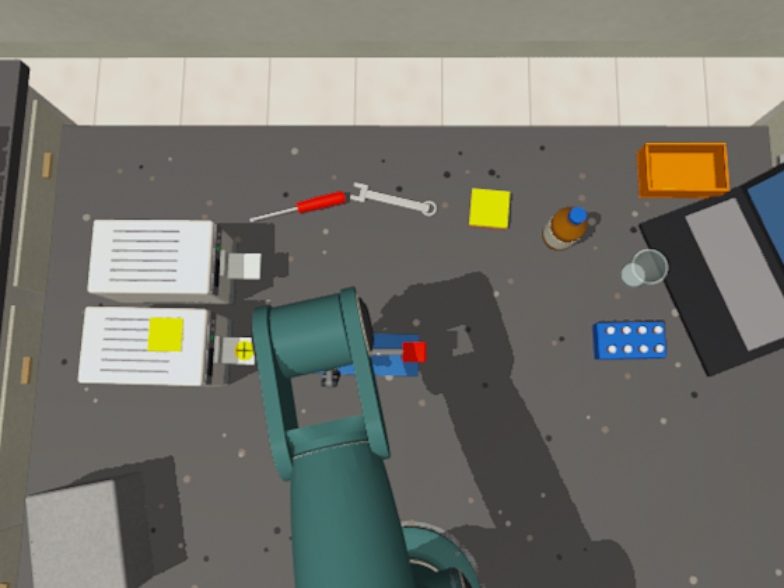

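The jack is carried level and parallel to the lug: pedal at (413,351), mark at (244,350). The link hides the saddle from above, so I'll measure it with the scene camera.

```bash
python3 - <<'E'
from h import *
for n in("scene","top"):
    im,W=cloud(n)
    hsv=cv2.cvtColor(im,cv2.COLOR_RGB2HSV); H,S,V=[hsv[...,i].astype(int) for i in range(3)]
    X,Y,Z=np.moveaxis(W,-1,0)
    b=(X>.38)&(X<.55)&(Y>-.05)&(Y<.27)
    def r(n,m):
        if m.sum(): print(n,m.sum(),np.nanmedian(W[m],0).round(4),((np.nanpercentile(W[m],2,axis=0)+np.nanpercentile(W[m],98,axis=0))/2).round(4))
    r("pad",b&((H<8)|(H>172))&(S>150)&(Z>.115))
    r("saddle",b&(V<70)&(Z>.092)&(Z<.112)&(Y>.19))
    r("mark",(H>20)&(H<35)&(S>150)&(V>100)&(Z>.07)&(Z<.09)&(Y>.28)&(Y<.34))
    r("base",b&(H>95)&(H<125)&(S>120)&(Z<.065)&(Z>.03))
E
```

```text
pad 159 [ 0.4681 -0.0058  0.1394] [ 0.4637 -0.0056  0.1385]
saddle 127 [0.4689 0.2174 0.101 ] [0.4669 0.2176 0.0991]
mark 30 [0.4646 0.3167 0.0814] [0.4629 0.3146 0.0805]
base 1298 [0.4794 0.0763 0.054 ] [0.4641 0.1102 0.0544]
pad 235 [ 0.4603 -0.007   0.1391] [ 0.4614 -0.007   0.1381]
mark 140 [0.4635 0.3124 0.079 ] [0.4636 0.3121 0.079 ]
base 750 [0.4464 0.037  0.0535] [0.4613 0.0568 0.0532]
```

drive_tool([
  [0, 0, 0.04, 0, 0, 0, 30],
  [0, 0, 0.04, 0, 0, 0, 30],
  [0, 0, 0, 0, 0, 0, 30],
])

```text
time_s: 5.3
position: [0.4629, 0.1302, 0.0419]
eef_rot: [[0.024, 1.0, -0.003], [1.0, -0.024, -0.001], [-0.001, -0.003, -1.0]]
ft_force: [-0.3, -0.4, -8.9]
grip_width: 0.0366
grip_force: 91.2
```

drive_tool([
  [0.02, -0.002, 0, 0, 0, 0, 30],
  [0.03, -0.002, 0, 0, 0, 0, 30],
  [0.03, -0.002, 0, 0, 0, 0, 30],
  [0.03, 0, 0, 0, 0, 0, 30],
  [0.03, 0, 0, 0, 0, 0, 30],
  [0.03, 0, 0, 0, 0, 0, 30],
  [0.024, 0, 0, 0, 0, 0, 30],
  [0, 0, 0, 0, 0, 0, 30],
])

```text
time_s: 6.3
position: [0.4631, 0.2286, 0.0441]
eef_rot: [[0.022, 1.0, -0.0], [1.0, -0.022, -0.0], [-0.0, -0.0, -1.0]]
ft_force: [-0.2, -0.5, -8.8]
grip_width: 0.0365
grip_force: 91.2
```

```bash
python3 - <<'E'
from h import *
to(.4622,.2295,.0416,89)
im,W=cloud("scene"); save("pics/s3.png",im[100:350,250:550],2.4)
im,W=cloud("top")
hsv=cv2.cvtColor(im,cv2.COLOR_RGB2HSV); H,S,V=[hsv[...,i].astype(int) for i in range(3)]
X,Y,Z=np.moveaxis(W,-1,0)
m=(X>.38)&(X<.55)&(Y>.03)&(Y<.15)&((H<8)|(H>172))&(S>150)&(Z>.07)
print("pad",m.sum(),np.nanmedian(W[m],0).round(4),((np.nanpercentile(W[m],2,axis=0)+np.nanpercentile(W[m],98,axis=0))/2).round(4))
E
```

```text
t 6.3 p [0.4631 0.2286 0.0441] yaw 88.74 f [-0.2 -0.5 -8.8] w 0.0365 gf 91.22902499511838
shift [ 0.0018 -0.0018  0.005 ] turn [-0.0003  0.     -0.0085] shift after turn [ 0.0018 -0.0018  0.005 ] j [ 0.41 -0.15  1.96  0.    1.33  0.43]
pad 212 [0.4593 0.0876 0.0988] [0.4602 0.089  0.0985]
```

View pics/s3.png

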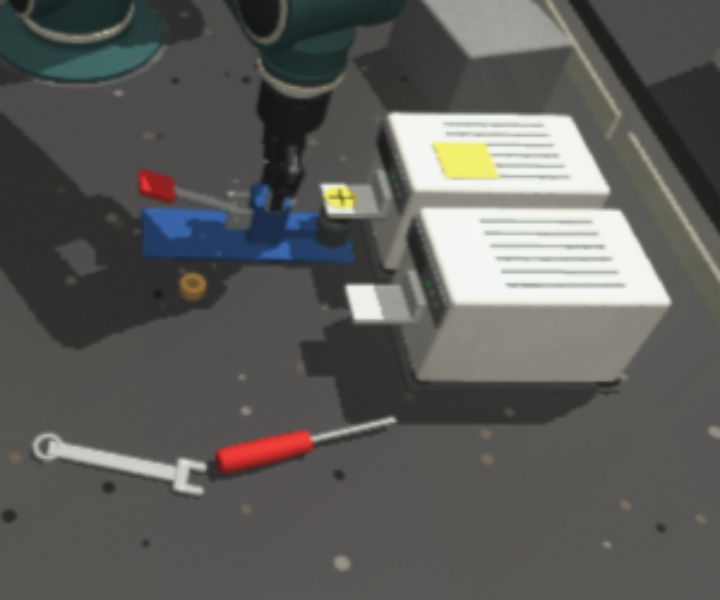

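The saddle is under the marked lug at (333,225), clear of the tray. I'll nudge it 2 mm forward and set it down.

drive_tool([
  [0.004, -0.002, 0, 0, 0, 0, 30],
  [0, 0, 0.005, 0, 0, 0, 30],
  [0, 0, 0.004, 0, 0, 0, 30],
  [0, 0, 0, 0, 0, 0, 30],
])

```text
time_s: 6.9
position: [0.4622, 0.2296, 0.0403]
eef_rot: [[0.023, 1.0, 0.0], [1.0, -0.023, -0.0], [-0.0, 0.0, -1.0]]
ft_force: [-4.0, -2.0, -0.3]
grip_width: 0.037
grip_force: 92.5
```

drive_tool([
  [0, 0, 0, 0, 0, 0, 65],
  [0, 0, 0, 0, 0, 0, 65],
  [0, 0, 0, 0, 0, 0, 65],
  [0, 0, 0, 0, 0, 0, 65],
  [0, 0, -0.05, 0, 0, 0, 65],
  [0, 0, -0.1, 0, 0, 0, 65],
  [0, 0, -0.1, 0, 0, 0, 65],
  [0, 0, 0, 0, 0, 0, 65],
])

```text
time_s: 7.9
position: [0.4636, 0.2305, 0.169]
eef_rot: [[0.023, 1.0, 0.006], [1.0, -0.023, 0.003], [0.003, 0.006, -1.0]]
ft_force: [-0.3, 0.0, 1.0]
grip_width: 0.0651
grip_force: 0.0
```

```bash
cat >m.py <<'E'
from h import *
im,W=cloud("scene"); save("pics/s4.png",im[100:350,250:550],2.4)
hsv=cv2.cvtColor(im,cv2.COLOR_RGB2HSV); H,S,V=[hsv[...,i].astype(int) for i in range(3)]
im,W=cloud("top")
hsv=cv2.cvtColor(im,cv2.COLOR_RGB2HSV); H,S,V=[hsv[...,i].astype(int) for i in range(3)]
X,Y,Z=np.moveaxis(W,-1,0)
m=(X>.38)&(X<.55)&(Y>.03)&(Y<.15)&((H<8)|(H>172))&(S>150)&(Z>.035)
print("pad",m.sum(),np.nanmedian(W[m],0).round(4),((np.nanpercentile(W[m],2,axis=0)+np.nanpercentile(W[m],98,axis=0))/2).round(4))
m=(X>.38)&(X<.55)&(Y>.03)&(Y<.27)&(H>95)&(H<125)&(S>120)&(Z<.02)&(Z>.0)
print("base",m.sum(),np.nanpercentile(W[m],[1,99],axis=0).round(4).tolist(),cv2.minAreaRect(W[m][:,:2].astype(np.float32)*1000))
E
python3 m.py; python3 -c "
from h import *
to(.4595,.092,.14,89)"
```

```text
pad 206 [0.4569 0.09   0.0925] [0.4559 0.0905 0.0923]
base 923 [[0.4179, 0.082, 0.0024], [0.4974, 0.2284, 0.0128]] ((458.0927734375, 157.14723205566406), (155.95108032226562, 78.92301940917969), 88.60921478271484)
t 8.0 p [0.4623 0.2299 0.1647] yaw 88.69 f [-1.1 -0.3  0.6] w 0.0652 gf 0.0
shift [-0.2758  0.0008  0.0494] turn [ 0.0011 -0.0005 -0.0105] shift after turn [-0.2758 -0.0007  0.0495] j [ 0.41 -0.22  1.82  0.    1.54  0.43]
```

View pics/s4.png

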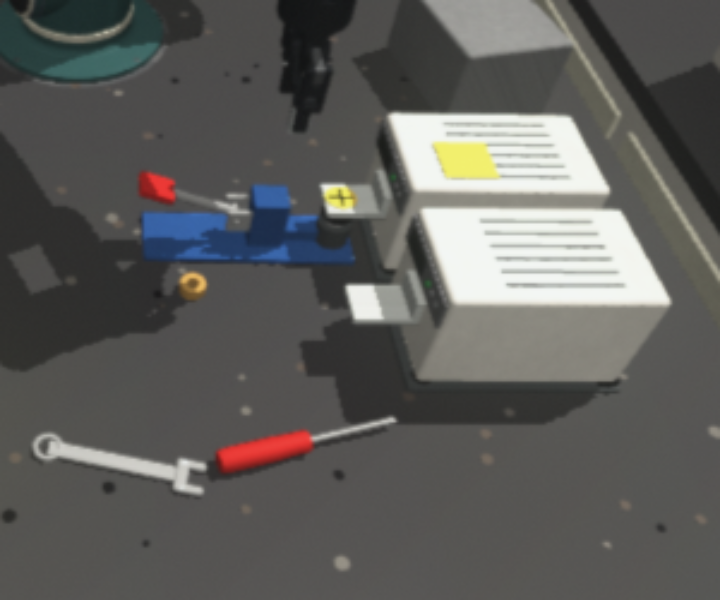

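The jack stands flat with the saddle under the lug at (333,225); I compute about 2 mm of error. Now to the pedal.

drive_tool([
  [-0.08, -0.002, 0, 0, 0, 0, 0],
  [-0.11, -0.002, 0, 0, 0, 0, 0],
  [-0.094, -0.002, 0, 0, 0, 0, 0],
  [0, 0, 0.05, 0, 0, 0, 0],
  [0, 0, 0.04, 0, 0, 0, 0],
  [0, 0, 0, 0, 0, 0, 0],
  [0, 0, 0, 0, 0, 0, 0],
  [0, 0, 0, 0, 0, 0, 0],
], squeeze=40)

```text
time_s: 9.0
position: [0.4562, 0.0883, 0.1204]
eef_rot: [[0.022, 1.0, 0.001], [1.0, -0.022, 0.0], [0.0, 0.001, -1.0]]
ft_force: [-0.1, -0.4, -0.1]
grip_width: 0.0
grip_force: 0.0
```

```bash
python3 -c "
from h import *
to(.4562,.088,.05,89)"
```

```text
t 9.0 p [0.4562 0.0883 0.1204] yaw 88.73 f [-0.1 -0.4 -0.1] w 0.0 gf 0.0
shift [-0.0007 -0.0002  0.1408] turn [ 0.0016 -0.0002 -0.0091] shift after turn [-6.000e-04 -1.000e-04  1.408e-01] j [ 0.14 -0.33  1.98 -0.    1.49  0.16]
```

Press the first stroke: down 68 mm with a slight backward arc.

drive_tool([
  [0, 0, 0.04, 0, 0, 0, 0],
  [-0.001, 0, 0.02, 0, 0, 0, 0],
  [-0.002, 0, 0.02, 0, 0, 0, 0],
  [-0.003, 0, 0.02, 0, 0, 0, 0],
  [-0.003, 0, 0.02, 0, 0, 0, 0],
  [-0.002, 0, 0.015, 0, 0, 0, 0],
  [0, 0, 0, 0, 0, 0, 0],
  [0, 0, 0, 0, 0, 0, 0],
])

```text
time_s: 10.0
position: [0.4558, 0.0826, 0.0525]
eef_rot: [[0.023, 1.0, 0.0], [1.0, -0.023, 0.0], [0.0, 0.0, -1.0]]
ft_force: [-0.9, 0.7, 1.1]
grip_width: -0.0002
grip_force: 0.8
```

```bash
python3 -c "
from h import *
to(.4562,.083,.05,89)
im,W=cloud('scene'); save('pics/s5.png',im[130:300,290:460],3.5)
X,Y,Z=np.moveaxis(W,-1,0); 
im,W=cloud('wrist'); save('pics/w5.png',im,1)"
```

```text
t 10.0 p [0.4558 0.0826 0.0525] yaw 88.69 f [-0.9  0.7  1.1] w -0.0002 gf 0.7911899546161294
shift [0.0009 0.0007 0.0049] turn [ 0.0001 -0.0005 -0.0104] shift after turn [0.0009 0.0007 0.0049] j [ 0.12 -0.28  2.06  0.    1.37  0.15]
```

View pics/s5.png

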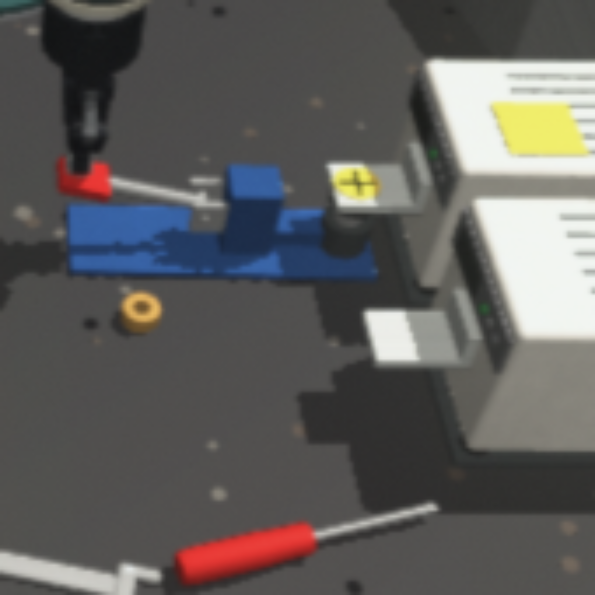

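The finger tips are on the red pedal at (85,170), with the handle nearly level. I'll press a few mm more onto the stop.

drive_tool([
  [0, 0, 0.006, 0, 0, 0, 0],
  [0, 0, 0, 0, 0, 0, 0],
  [0, 0, 0, 0, 0, 0, 0],
])

```text
time_s: 10.48
position: [0.4559, 0.0825, 0.0493]
eef_rot: [[0.023, 1.0, 0.0], [1.0, -0.023, 0.0], [0.0, 0.0, -1.0]]
ft_force: [0.4, 0.6, 1.6]
grip_width: -0.0001
grip_force: 0.9
```

```bash
cat > lug.py <<'E'
from h import *
to(.4562,.083,.05,89)
im,W=cloud('top'); hsv=cv2.cvtColor(im,cv2.COLOR_RGB2HSV); H,S,V=[hsv[...,i].astype(int) for i in range(3)]
X,Y,Z=np.moveaxis(W,-1,0)
o=np.load("top0.npz"); 
for n,x in(("marked",.464),("plain",.626)):
    b=lambda w:np.nanmean(w[...,2][(abs(w[...,0]-x)<.02)&(w[...,1]>.297)&(w[...,1]<.33)])
    print(n,"before",b(o["W"]).round(4),"now",b(W).round(4))
m=(X>.38)&(X<.55)&(Y>.03)&(Y<.15)&((H<8)|(H>172))&(S>150)&(Z>.02)
print("pad",m.sum(),np.nanmedian(W[m],0).round(4))
m=(X>.38)&(X<.55)&(Y>.03)&(Y<.27)&(H>95)&(H<125)&(S>120)&(Z<.02)&(Z>.0)
print("base",m.sum(),np.nanpercentile(W[m],[1,99],axis=0).round(4).tolist())
E
python3 lug.py
```

```text
t 10.475 p [0.4559 0.0825 0.0493] yaw 88.69 f [0.4 0.6 1.6] w -0.0001 gf 0.855283671990037
shift [ 0.0011  0.0006 -0.0014] turn [ 0.0005 -0.0001 -0.0104] shift after turn [ 0.0011  0.0006 -0.0014] j [ 0.12 -0.28  2.06  0.    1.36  0.15]
marked before 0.0573 now 0.0687
plain before 0.0518 now 0.0521
pad 0 [nan nan nan]
base 214 [[0.4217, 0.2211, 0.002], [0.4998, 0.2692, 0.0134]]
  return np.nanmean(a, axis, out=out, keepdims=keepdims)
```

```bash
python3 - <<'E'
from h import *
o=np.load("top0.npz");o2=np.load("scene0.npz")
for nm,w0 in(("top",o),("scene",o2)):
    im,W=cloud(nm)
    for l,i,w in(("before",w0["im"],w0["W"]),("now",im,W)):
        hsv=cv2.cvtColor(i,cv2.COLOR_RGB2HSV); H,S,V=[hsv[...,k].astype(int) for k in range(3)]
        X,Y,Z=np.moveaxis(w,-1,0)
        m=(H>20)&(H<35)&(S>150)&(V>80)&(Z>.06)&(Z<.11)&(Y>.28)&(Y<.345)&(X>.43)&(X<.5)
        print(nm,l,"mark",m.sum(),np.nanmedian(w[m],0).round(4) if m.sum() else"")
        m=((H<8)|(H>172))&(S>150)&(Z>.02)&(X<.55)&(X>.35)&(Y<.2)
        if m.sum(): print("   red",m.sum(),np.nanpercentile(w[m],[2,50,98],axis=0).round(4).tolist())
im,W=cloud("wrist"); save("pics/w6.png",im)
E
```

```text
top before mark 139 [0.4635 0.3125 0.079 ]
   red 221 [[0.3729, -0.1661, 0.0835], [0.393, -0.1492, 0.0922], [0.4125, -0.1317, 0.0994]]
top now mark 139 [0.4635 0.3126 0.0789]
scene before mark 31 [0.4633 0.3163 0.0811]
   red 157 [[0.3739, -0.1644, 0.0813], [0.3957, -0.1467, 0.0915], [0.4167, -0.1285, 0.1003]]
scene now mark 27 [0.4619 0.3175 0.0807]
   red 112 [[0.4411, 0.0675, 0.07], [0.4666, 0.0902, 0.078], [0.4765, 0.1088, 0.0861]]
```

View pics/w6.png

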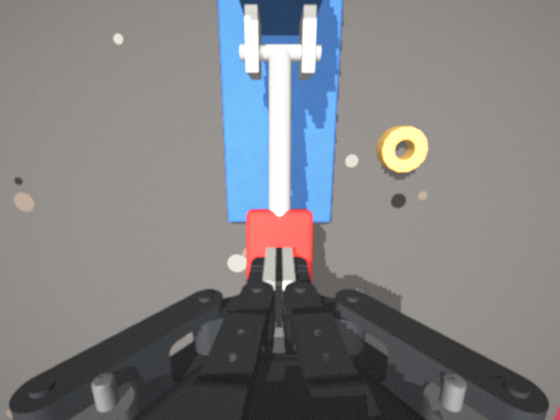

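The fingers come out at (280,255) over the pedal's rear part. The pedal measures only about 14 mm down and the lug hasn't moved, so I'll check the fingertips' true position against the pedal.

```bash
python3 - <<'E'
from h import *
im,W=cloud("wrist")
for v in range(205,300,8): print(v,[ (W[v,u].round(3).tolist(), im[v,u].tolist()) for u in (255,272,280)])
im,W=cloud("scene"); X,Y,Z=np.moveaxis(W,-1,0)
m=(abs(X-.456)<.05)&(abs(Y-.0825)<.03)&(Z>.03)&(Z<.14)&(im.max(-1)<90)
for z in np.arange(.03,.14,.01):
    k=m&(Z>=z)&(Z<z+.01)
    if k.any(): print(z.round(2),k.sum(),np.percentile(W[k],[5,50,95],axis=0)[:,:2].round(3).tolist())
E
```

```text
205 [([0.437, 0.094, 0.009], [112, 183, 250]), ([0.452, 0.112, 0.073], [254, 253, 252]), ([0.456, 0.112, 0.073], [255, 255, 255])]
213 [([0.443, 0.108, 0.074], [255, 112, 105]), ([0.452, 0.108, 0.075], [255, 113, 106]), ([0.456, 0.108, 0.075], [255, 255, 255])]
221 [([0.443, 0.104, 0.075], [255, 126, 115]), ([0.452, 0.104, 0.076], [255, 124, 111]), ([0.456, 0.103, 0.074], [255, 122, 111])]
229 [([0.443, 0.1, 0.077], [255, 126, 115]), ([0.452, 0.1, 0.077], [255, 125, 114]), ([0.456, 0.099, 0.075], [255, 122, 111])]
237 [([0.443, 0.096, 0.078], [255, 124, 114]), ([0.452, 0.096, 0.078], [255, 119, 110]), ([0.456, 0.096, 0.078], [255, 114, 108])]
245 [([0.443, 0.091, 0.078], [255, 122, 112]), ([0.452, 0.091, 0.079], [255, 121, 111]), ([0.456, 0.091, 0.079], [255, 116, 106])]
253 [([0.443, 0.087, 0.079], [255, 124, 112]), ([0.452, 0.093, 0.093], [196, 197, 188]), ([0.456, 0.093, 0.092], [55, 54, 54])]
261 [([0.444, 0.089, 0.093], [53, 58, 57]), ([0.452, 0.093, 0.101], [198, 200, 191]), ([0.456, 0.093, 0.101], [49, 50, 49])]
269 [([0.444, 0.089, 0.101], [69, 71, 72]), ([0.452, 0.094, 0.11], [196, 196, 188]), ([0.456, 0.093, 0.109], [48, 51, 47])]
277 [([0.445, 0.089, 0.108], [55, 55, 57]), ([0.453, 0.094, 0.116], [198, 198, 188]), ([0.456, 0.094, 0.116], [48, 50, 47])]
285 [([0.446, 0.095, 0.125], [57, 59, 60]), ([0.453, 0.091, 0.119], [184, 185, 178]), ([0.456, 0.092, 0.119], [89, 86, 88])]
293 [([0.447, 0.095, 0.13], [62, 61, 65]), ([0.453, 0.094, 0.129], [46, 50, 49]), ([0.456, 0.088, 0.119], [63, 59, 60])]
0.07 2 [[0.474, 0.076], [0.475, 0.084], [0.477, 0.092]]
0.08 2 [[0.461, 0.079], [0.464, 0.081], [0.466, 0.083]]
0.09 17 [[0.46, 0.075], [0.468, 0.08], [0.47, 0.089]]
0.1 18 [[0.458, 0.074], [0.468, 0.082], [0.471, 0.091]]
0.11 5 [[0.455, 0.075], [0.469, 0.082], [0.471, 0.089]]
0.12 4 [[0.452, 0.073], [0.475, 0.076], [0.485, 0.086]]
0.13 10 [[0.468, 0.072], [0.487, 0.079], [0.491, 0.094]]
```

drive_tool([
  [-0.001, 0, 0.01, 0, 0, 0, 0],
  [-0.001, 0, 0.01, 0, 0, 0, 0],
  [0, 0, 0, 0, 0, 0, 0],
])

```text
time_s: 11.15
position: [0.4559, 0.0812, 0.039]
eef_rot: [[0.023, 1.0, 0.0], [1.0, -0.023, -0.001], [-0.001, 0.0, -1.0]]
ft_force: [-0.8, -3.1, 9.7]
grip_width: -0.0001
grip_force: 3.7
```

```bash
cat > pad.py <<'E'
from h import *
to(.456,.082,.03,88.7)
im,W=cloud("wrist"); r=(im[...,0]>150)&(im[...,1]<150)&(im[...,2]<140)&(W[...,2]<.11)&(W[...,2]>.03)&(abs(W[...,0]-.456)<.03)&(W[...,1]<.12)
P=W[r]; c=np.linalg.lstsq(np.c_[P[:,1],np.ones(len(P))],P[:,2],rcond=None)[0]
print("pad n",len(P),"y,z pct",np.percentile(P[:,1:],[2,50,98],axis=0).round(4).tolist(),"slope",c[0].round(3))
im,W=cloud("top");hsv=cv2.cvtColor(im,cv2.COLOR_RGB2HSV); H,S,V=[hsv[...,k].astype(int) for k in range(3)]
X,Y,Z=np.moveaxis(W,-1,0)
m=(H>20)&(H<35)&(S>150)&(V>80)&(Z>.06)&(Z<.11)&(Y>.28)&(Y<.345)&(X>.43)&(X<.5)
print("mark",m.sum(),np.nanmedian(W[m],0).round(4),np.nanmean(W[m],0).round(4))
E
python3 pad.py
```

```text
t 11.15 p [0.4559 0.0812 0.039 ] yaw 88.68 f [-0.8 -3.1  9.7] w -0.0001 gf 3.7421653512865305
shift [0.0017 0.0002 0.018 ] turn [ 0.0003  0.001  -0.0006] shift after turn [0.0017 0.0002 0.018 ] j [ 0.12 -0.27  2.07 -0.    1.34  0.14]
pad n 2900 y,z pct [[0.0781, 0.0637], [0.0962, 0.0686], [0.1071, 0.0752]] slope -0.189
mark 138 [0.4634 0.3127 0.0796] [0.4635 0.3124 0.0799]
```

The pedal follows the fingers and the load has come on (9.7 N, lug starting to rise). The shut tips sit about 30 mm above the reported TCP, so I'll press on another 20 mm or so.

drive_tool([
  [-0.003, 0, 0.01, 0, 0, 0, 0],
  [-0.002, 0, 0.01, 0, 0, 0, 0],
  [-0.001, 0, 0.01, 0, 0, 0, 0],
  [0, 0, 0, 0, 0, 0, 0],
  [0, 0, 0, 0, 0, 0, 0],
])

```text
time_s: 11.88
position: [0.4558, 0.0791, 0.0243]
eef_rot: [[0.023, 1.0, 0.0], [1.0, -0.023, 0.001], [0.001, 0.0, -1.0]]
ft_force: [-1.6, 5.8, 7.2]
grip_width: 0.0
grip_force: 3.8
```

```bash
python3 pad.py
```

```text
t 11.875 p [0.4558 0.0791 0.0243] yaw 88.69 f [-1.6  5.8  7.2] w 0.0 gf 3.7954936298774555
shift [ 0.0059  0.0002 -0.0114] turn [ 0.0005 -0.0027 -0.0003] shift after turn [ 0.0058  0.0002 -0.0114] j [ 0.12 -0.26  2.09  0.    1.31  0.14]
pad n 2961 y,z pct [[0.0765, 0.0512], [0.0953, 0.0565], [0.1063, 0.0586]] slope -0.08
mark 141 [0.4631 0.3143 0.0863] [0.4636 0.3145 0.0863]
```

drive_tool([
  [0.003, 0, 0.006, 0, 0, 0, 0],
  [0, 0, 0.006, 0, 0, 0, 0],
  [0, 0, 0, 0, 0, 0, 0],
  [0, 0, 0, 0, 0, 0, 0],
])

```text
time_s: 12.48
position: [0.456, 0.0796, 0.0185]
eef_rot: [[0.023, 1.0, 0.0], [1.0, -0.023, -0.001], [-0.001, 0.0, -1.0]]
ft_force: [-0.9, -3.7, 10.1]
grip_width: 0.0
grip_force: 5.1
```

```bash
python3 pad.py
```

```text
t 12.475 p [0.456  0.0796 0.0185] yaw 88.68 f [-0.9 -3.7 10.1] w 0.0 gf 5.126111079007387
shift [ 0.0049 -0.0001 -0.023 ] turn [ 0.0009  0.0013 -0.0006] shift after turn [ 0.0049 -0.0001 -0.023 ] j [ 0.12 -0.25  2.09 -0.    1.3   0.14]
pad n 2857 y,z pct [[0.0767, 0.0461], [0.0957, 0.0513], [0.1064, 0.0538]] slope -0.036
mark 143 [0.463  0.3148 0.0896] [0.4638 0.3149 0.0896]
```

drive_tool([
  [0, 0, 0.005, 0, 0, 0, 0],
  [0, 0, 0.004, 0, 0, 0, 0],
  [0, 0, 0, 0, 0, 0, 0],
  [0, 0, 0, 0, 0, 0, 0],
])

```text
time_s: 13.08
position: [0.4565, 0.0796, 0.0163]
eef_rot: [[0.023, 1.0, 0.002], [1.0, -0.023, -0.001], [-0.001, 0.002, -1.0]]
ft_force: [-15.1, -8.1, 38.7]
grip_width: -0.0005
grip_force: 19.8
```

```bash
python3 pad.py
```

```text
t 13.075 p [0.4565 0.0796 0.0163] yaw 88.69 f [-15.1  -8.1  38.7] w -0.0005 gf 19.769749604165554
shift [ 0.0048 -0.0011 -0.0274] turn [ 0.0029  0.0013 -0.0003] shift after turn [ 0.0048 -0.0011 -0.0274] j [ 0.12 -0.25  2.09 -0.    1.3   0.14]
pad n 2849 y,z pct [[0.077, 0.0445], [0.0959, 0.0498], [0.1065, 0.0518]] slope -0.023
mark 139 [0.4629 0.3155 0.0903] [0.4637 0.3154 0.0904]
```

The stop is reached (38.7 N, lug raised 11 mm). Now to let the handle fully up.

drive_tool([
  [0, 0, -0.01, 0, 0, 0, 0],
  [0, 0, -0.02, 0, 0, 0, 0],
  [0.002, 0, -0.02, 0, 0, 0, 0],
  [0.002, 0, -0.02, 0, 0, 0, 0],
  [0.002, 0, -0.02, 0, 0, 0, 0],
  [0, 0, -0.03, 0, 0, 0, 0],
  [0, 0, -0.04, 0, 0, 0, 0],
  [0, 0, 0, 0, 0, 0, 0],
  [0, 0, 0, 0, 0, 0, 0],
  [0, 0, 0, 0, 0, 0, 0],
])

```text
time_s: 14.42
position: [0.4555, 0.0829, 0.0931]
eef_rot: [[0.023, 1.0, -0.001], [1.0, -0.023, -0.0], [-0.0, -0.001, -1.0]]
ft_force: [0.2, 0.5, 0.4]
grip_width: 0.0004
grip_force: 0.0
```

```bash
python3 pad.py; python3 - <<'E'
from h import *
im,W=cloud("top");hsv=cv2.cvtColor(im,cv2.COLOR_RGB2HSV); H,S,V=[hsv[...,k].astype(int) for k in range(3)]
X,Y,Z=np.moveaxis(W,-1,0)
m=(X>.4)&(X<.52)&(Y>.2)&(Y<.26)&(H>95)&(H<125)&(S>120)&(Z>.07)
if m.any(): print("block",m.sum(),np.nanpercentile(W[m],[2,50,98],axis=0).round(4).tolist())
im,W=cloud("scene");hsv=cv2.cvtColor(im,cv2.COLOR_RGB2HSV); H,S,V=[hsv[...,k].astype(int) for k in range(3)]
X,Y,Z=np.moveaxis(W,-1,0)
m=(X>.38)&(X<.55)&(Y>.03)&(Y<.16)&((H<8)|(H>172))&(S>150)&(Z>.03)
print("red",m.sum(),np.nanpercentile(W[m],[2,50,98],axis=0).round(4).tolist())
save("pics/s7.png",im[130:300,290:460],3.5)
E
```

```text
t 14.425 p [0.4555 0.0829 0.0931] yaw 88.69 f [0.2 0.5 0.4] w 0.0004 gf 0.0
shift [-0.0017  0.0011  0.1262] turn [-0.0016  0.0003 -0.0005] shift after turn [-0.0017  0.001   0.1262] j [ 0.12 -0.31  2.01 -0.    1.44  0.15]
pad n 3324 y,z pct [[0.0747, 0.0844], [0.0939, 0.0914], [0.1114, 0.0984]] slope -0.364
mark 138 [0.4635 0.3125 0.0792] [0.4635 0.3124 0.0791]
block 135 [[0.441, 0.2274, 0.0715], [0.4588, 0.2408, 0.077], [0.4802, 0.2516, 0.0825]]
red 147 [[0.4408, 0.0722, 0.083], [0.4622, 0.0916, 0.0922], [0.4756, 0.1121, 0.1004]]
```

View pics/s7.png

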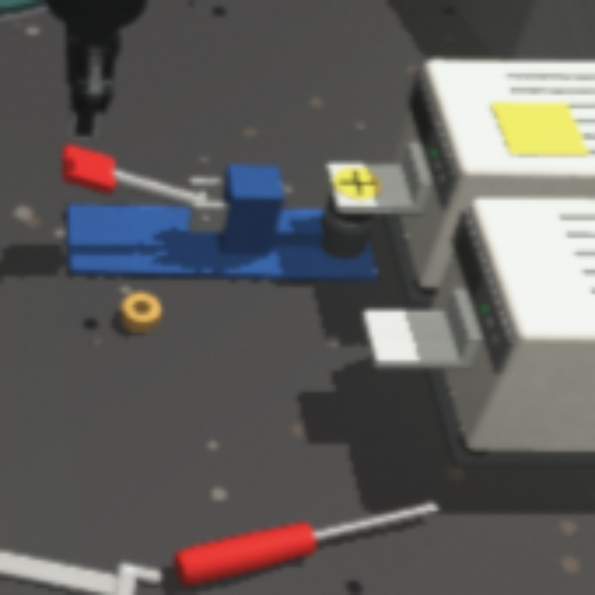

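The handle is fully up (slope 0.36), the lug back at rest and the jack in place, with about 2 mm saddle error. Now the second, holding press.

drive_tool([
  [0.006, 0, 0.04, 0, 0, 0, 0],
  [0, 0, 0.02, 0, 0, 0, 0],
  [-0.002, 0, 0.02, 0, 0, 0, 0],
  [-0.002, 0, 0.02, 0, 0, 0, 0],
  [-0.002, 0, 0.02, 0, 0, 0, 0],
  [-0.001, 0, 0.015, 0, 0, 0, 0],
  [-0.001, 0, 0.01, 0, 0, 0, 0],
  [0, 0, 0.006, 0, 0, 0, 0],
  [0, 0, 0, 0, 0, 0, 0],
  [0, 0, 0, 0, 0, 0, 0],
])

```text
time_s: 15.88
position: [0.4561, 0.0815, 0.0186]
eef_rot: [[0.023, 1.0, 0.001], [1.0, -0.023, -0.001], [-0.001, 0.001, -1.0]]
ft_force: [-3.1, -4.0, 10.1]
grip_width: 0.0004
grip_force: 5.2
```

```bash
python3 pad.py
```

```text
t 15.875 p [0.4561 0.0815 0.0186] yaw 88.68 f [-3.1 -4.  10.1] w 0.0004 gf 5.177019154652953
shift [ 0.0009 -0.0002 -0.0227] turn [ 0.0012  0.0011 -0.0007] shift after turn [ 0.0009 -0.0002 -0.0227] j [ 0.12 -0.25  2.09 -0.    1.3   0.15]
pad n 2616 y,z pct [[0.0779, 0.0462], [0.0966, 0.0514], [0.1064, 0.0556]] slope -0.045
mark 143 [0.4631 0.3154 0.0894] [0.4639 0.315  0.0894]
```

drive_tool([
  [0, 0, 0.004, 0, 0, 0, 0],
  [0, 0, 0.003, 0, 0, 0, 0],
  [0, 0, 0, 0, 0, 0, 0],
  [0, 0, 0, 0, 0, 0, 0],
  [0, 0, 0, 0, 0, 0, 0],
])

```text
time_s: 16.6
position: [0.4565, 0.0815, 0.0169]
eef_rot: [[0.023, 1.0, 0.001], [1.0, -0.023, -0.001], [-0.001, 0.002, -1.0]]
ft_force: [-13.4, -6.7, 32.7]
grip_width: 0.0001
grip_force: 16.7
```

```bash
python3 pad.py
```

```text
t 16.6 p [0.4565 0.0815 0.0169] yaw 88.69 f [-13.4  -6.7  32.7] w 0.0001 gf 16.734635699540377
shift [ 0.0009 -0.001  -0.0261] turn [ 0.0029  0.0012 -0.0004] shift after turn [ 0.0009 -0.0011 -0.0261] j [ 0.12 -0.25  2.09 -0.    1.3   0.15]
pad n 2595 y,z pct [[0.0787, 0.0447], [0.0968, 0.0501], [0.1065, 0.0522]] slope -0.042
mark 139 [0.4628 0.3151 0.0901] [0.4634 0.3151 0.0902]
```

On the stop at 32 N, with the lug up 11 mm and the saddle centred. Handing in.

```bash
python3 -c "
from cell import arm
print(arm.sign_off())"
```

```text
the job is handed in; nothing more can be done
None
```

The job is handed in, though the hand-in returned no verdict: the jack is under the yellow-marked lug, its handle was pumped once and is now held fully down with about 32 N, the lug is up about 11 mm, and I touched nothing else on the bench.

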